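Turn the silver cup over onto the stamping pad

TASK

Pick the silver cup out of its wooden cradle, turn it mouth down and lower it onto the middle of the round blue pad, without dropping it, so that its foot faces up ready for stamping the hallmark; then let go of it. Leave the brass and copper cups lying where they are.

Things in the scene. Friction and masses are not known exactly. Their poses are not given: they have to be found in the camera images.
- silver_cup: Silver (pale grey) metal cup: straight beaker, 52 mm across, 60 mm long, walls 3 mm, 0.1 kg. Origin: centre of the outer foot face; z runs along the cup from foot to mouth (mouth at +60 mm). Lies on its side, axis level, 46 mm above the bench, mouth away from the robot (+x within 12 degrees), loose in a fixed wooden V cradle narrower than the cup: its sides are free down to 15 mm below the axis.
- brass_cup: Brass (yellow) cup, same form, size, axes and kind of cradle (foot 70 mm long, 50 mm wide); to be left alone.
- copper_cup: Copper (reddish) cup, same form, size, axes and kind of cradle; to be left alone.
- pad: Stamping pad: fixed flat round disc, 100 mm across, 12 mm high, dark wood with a blue top. Origin: centre of its underside, on the bench; z up, top face at +12 mm. It stands in one row with the three cradles, in any of the four places, at least 140 mm apart centre to centre.
Mind the look-alikes: they are no part of the job. There is more than one size of the pad; the job needs the middle-sized.

How it is judged:
By the outcome, as a careful person would: the job done as asked, in the order asked, and still so for the second after the job is handed in, with the robot touching nothing.
It also fails if it takes over 38 s, if anything falls off the work surface, if the arm or the gripper's body presses on something with over 40 N, if the wrist force passes 120 N, or if a joint passes its speed limit or range.

ROBOT

A 6-joint arm with a two-finger parallel gripper is mounted at the origin on the work surface. World frame = base frame: x ahead of the robot, y to its left, z up, the work surface at z = 0. Lengths are in mm, angles in rad, forces in N, time in s.
With the tool pointing down it reaches from about 300 to 775 mm from the base axis. Payload 14.6 kg.
Tool frame: the origin (TCP) lies at the very end of the fingers, on their centre line; the grasp point (between the pads) lies 19 mm behind it (grip_point_offset is the distance from the TCP to the grasp point, in mm); z points along the fingers, y is the line along which they close (so a half turn about z gives the same grasp; the last joint's range is limited). The gripper opens to 94 mm and grips with 3 to 60 N. Pads are 16 mm wide; open, the fingers measure 119 mm over their backs; the gripper's body (75 mm by 177 mm) begins 78 mm behind the grasp point.
Start: joints at [-1.335, 0.3, 1.521, -0, 1.321, -0.067], TCP at [164, -524.97, 205.446] pointing down, gripper open.
Joint ranges: [-3.03, 3.03], [-0.79, 2.21], [0.23, 2.52], [-1.04, 4.18], [0, 3.07], [-2.55, 2.55]. Speed limits (rad/s): [2.22, 2.22, 2.57, 3.14, 3.14, 3.14].

INTERFACE

Orientations are given as [roll, pitch, yaw] about the fixed x, y, z axes, in that order (R = Rz(yaw) Ry(pitch) Rx(roll)).
In Python, from cell import read_state, camera, camera_info, sign_off, grip_point_offset gives the robot as it stands.
- The arm moves only by the shell command python3 -m handwheel 'ROWS' [FORCE]. ROWS is text: rows parted by semicolons, each of 5 numbers parted by spaces: the shift along the world's x, y, z in units of 40 mm (1.0 is 40 mm), then the turn about the world's z in units of 5 degrees (1.0 is 5 degrees), then the closure, from 0 (fully open) to 1 (shut). In form: dx dy dz yaw gripper; .... A call has 1 to 12 rows; each row shifts and turns the commanded pose from where the row before left it; what a row does not reach is not made up. A row lasts 1/12 s, in which the tool goes at most 41.7 mm and 7.16 degrees, less where a joint would pass 70% of its speed; a pose out of reach is approached as far as the arm can. A call is refused whole if a number of a shift passes 1 or a number of a turn 1, either way. A call with a gripper value outside its range is refused whole. The fingers move at their own pace and stop on an object; FORCE is the grip in N (left out, the last holds). Time passes only in rows, so rows that do not move let the fingers close. It gives the time, the measured TCP pose, the force, the opening and the grip force at its end, in the units of the state.
- read_state(): the state, without advancing time (a new reading comes with each control period).
- camera(name): name is "side" or "top" or "wrist"; returns (picture, depth): 384x512x3 uint8, red, green, blue; 384x512 float32, mm along the optical axis (not along the pixel's ray), 0 where there is no reading.
- camera_info(name): a dict with "intrinsics" (3x3 intrinsics, pixels), "world_from_camera" (4x4, takes a point from camera to world coordinates). Camera axes: x right, y down, z forward; pixel columns grow to the right and rows downward; lengths in mm; the calibration is good to about 2 mm. A picture is of the moment at which its call begins: read the wrist's pose just before it. camera_info takes no time and is no camera call; for the wrist camera it gives the pose at the moment of the call.
- sign_off(): hands the job in; it is judged then, once.
The state is a dict: "clock": time; "joints": joint angles; "qd": joint speeds; "effort": joint torques, N m; "eef_pos": TCP position; "eef_rot": TCP orientation; "wrist_force": force on the tool from outside, world axes, zero at the start; "moment": the same for the moment, N m; "finger_gap": finger opening in mm; "finger_force": force on a finger pad.
Only numpy, scipy, OpenCV 4.12 (cv2) and the standard library are available. Lean on these libraries where they do the work, as an engineer would, in place of code of your own. Each camera call takes 0.05 s, during which the arm holds its last target. There are 200 camera calls.

## Working session

There is one attempt and no reset: what is moved stays moved. The work goes in short steps, Python scripts to look and compute and a shell command to move; the robot and the scene stay as the last step left them, time stands still between calls to the robot, and variables do not carry over. Pictures are saved under pics/ and viewed, at most 10 in all, crops included, and the job is handed in when it is done.

```bash
mkdir -p pics; python3 - <<'E'
from cell import *
import cv2,numpy as np
s=read_state();print({k:np.round(v,3).tolist() for k,v in s.items()},grip_point_offset)
for n in("top","side"):
    p,d=camera(n);cv2.imwrite(f"pics/{n}0.png",p[...,::-1]);np.save(f"pics/{n}0.npy",d)
    i=camera_info(n);print(n,np.round(i["intrinsics"],1).tolist(),np.round(i["world_from_camera"],3).tolist())
E
```

```text
{'clock': 0.0, 'joints': [-1.335, 0.3, 1.522, -0.0, 1.321, -0.067], 'qd': [0.001, -0.002, 0.0, 0.002, 0.0, -0.0], 'effort': [-0.001, -53.181, -35.274, 0.071, 0.024, -0.0], 'eef_pos': [163.925, -524.707, 204.856], 'eef_rot': [-3.14, -0.0, 0.303], 'wrist_force': [-0.775, -0.328, -0.375], 'moment': [-0.029, 0.014, -0.006], 'finger_force': 0.0, 'finger_gap': 94.198} 18.8
top [[458.0, 0.0, 248.3], [0.0, 458.0, 188.6], [0.0, 0.0, 1.0]] [[0.03, -0.997, 0.071, 425.064], [-1.0, -0.03, 0.005, -9.902], [-0.002, -0.071, -0.997, 1083.002], [0.0, 0.0, 0.0, 1.0]]
side [[420.6, 0.0, 248.8], [0.0, 420.6, 194.4], [0.0, 0.0, 1.0]] [[-0.973, -0.148, 0.18, 335.26], [-0.232, 0.592, -0.772, 734.03], [0.008, -0.793, -0.61, 647.626], [0.0, 0.0, 0.0, 1.0]]
```

View pics/top0.png

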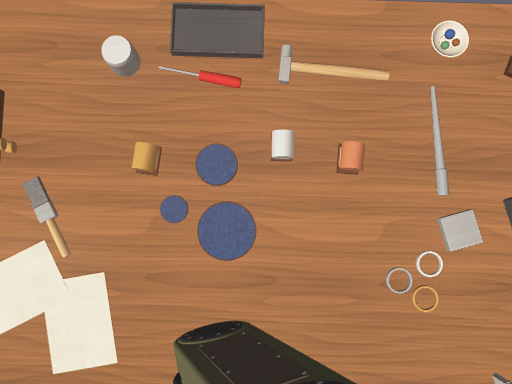

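View pics/side0.png

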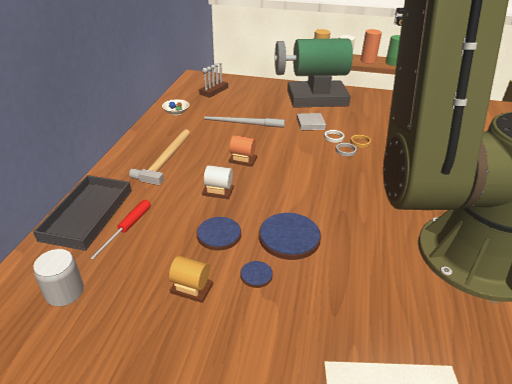

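Top view: the silver cup is at (283,144), brass at (146,157) and copper at (351,156). The grey can at (120,55) is a look-alike. There are three blue pads: small (174,209), middle (217,164) and large (227,231). I choose the cup at (283,144) and the pad at (217,164), which is in the row.

```bash
cat > h.py <<'E'
import cv2,numpy as np
from cell import *
def pts(n,d,m,i=None):
    i=i or camera_info(n);K=i["intrinsics"];T=np.array(i["world_from_camera"])
    v,u=np.nonzero(m&(d>0));z=d[v,u]
    c=np.c_[(u-K[0][2])/K[0][0]*z,(v-K[1][2])/K[1][1]*z,z]
    return c@T[:3,:3].T+T[:3,3]
def ray(n,uv,h,i=None):
    i=i or camera_info(n);K=np.array(i["intrinsics"]);T=np.array(i["world_from_camera"])
    r=T[:3,:3]@np.linalg.solve(K,[uv[0],uv[1],1]);return T[:3,3]+r*(h-T[2,3])/r[2]
E
python3 - <<'E'
from h import *
p=cv2.imread("pics/top0.png");d=np.load("pics/top0.npy")
hsv=cv2.cvtColor(p,cv2.COLOR_BGR2HSV)
m=cv2.inRange(hsv,(100,80,30),(130,255,255))
for c in cv2.findContours(m,0,2)[0]:
    if cv2.contourArea(c)>300:
        e=cv2.fitEllipse(c);q=ray("top",e[0],12);print("pad",np.round(e[0],1),np.round(q,1),"diam",np.round(np.mean(e[1])*(1083-12)/458,1))
w=(hsv[...,1]<60)&(hsv[...,2]>90);b=np.zeros_like(w);b[120:170,260:305]=1
P=pts("top",d,w&b);P=P[P[:,2]>50]
print(len(P),np.round(np.percentile(P,[2,50,98],axis=0),1))
r=cv2.minAreaRect(P[:,:2].astype(np.float32));print(r)
for lab,x in (("near",P[:,0]<np.median(P[:,0])),("far",P[:,0]>=np.median(P[:,0]))):
    print(lab,np.round((P[x].min(0)+P[x].max(0))/2,1))
c=p[110:220,190:310];cv2.imwrite("pics/c.png",cv2.resize(c,None,fx=5,fy=5))
E
```

```text
pad [226.2 230.8] [401.2  43.6  12. ] diam 128.7
593 [[ 572.9 -103.    53.9]
 [ 601.2  -78.7   69.3]
 [ 630.5  -55.7   75.3]]
((602.50048828125, -79.5751953125), (60.31005859375, 47.9285774230957), 1.4135771989822388)
near [586.6 -80.1  63.7]
far [616.7 -79.1  64.1]
```

View pics/c.png

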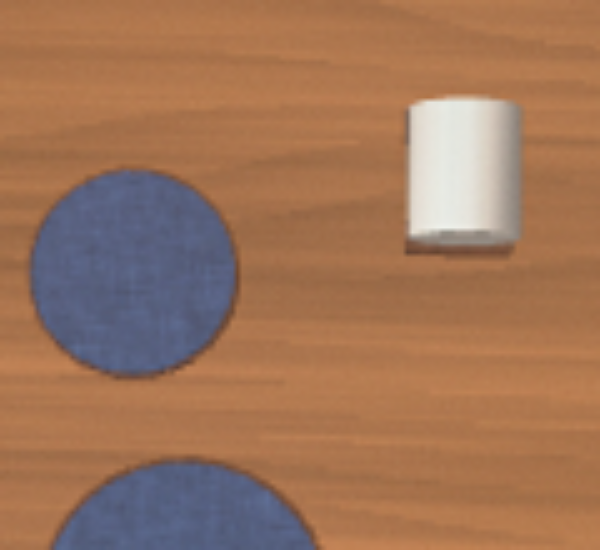

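The middle disc is at about (216.8,164.6), roughly 97 mm across. The cup has its foot towards the robot, with the axis near +x. Now I move above it.

```bash
python3 -c "
from h import *
print(ray('top',(216.8,164.6),12))"
R='python3 -m handwheel'
python3 -m handwheel '0.6 0.65 0 -0.26 0;0.6 0.65 0 -0.26 0;0.6 0.65 0 -0.26 0;0.6 0.65 0 -0.26 0;0.6 0.65 0 -0.26 0;0.6 0.65 0 -0.26 0;0.6 0.65 0 -0.26 0;0.6 0.65 0 -0.26 0;0.6 0.65 0 -0.26 0;0.6 0.65 0 -0.26 0;0.6 0.65 0 -0.26 0;0.6 0.65 0 -0.26 0' 3
python3 -m handwheel '0.6 0.65 0 0 0;0.6 0.65 0 0 0;0.6 0.65 0 0 0;0.6 0.65 0 0 0;0.4 0.65 -0.2 0 0;0 0 0 0 0;0 0 0 0 0'
```

```text
[555.66230552  70.82883005  12.        ]
clock: 1.1
eef_pos: [452.8, -211.3, 205.3]
eef_rot: [-3.141, 0.0, 0.029]
wrist_force: [0.5, -1.3, -0.4]
finger_gap: 93.8
finger_force: 0.0
clock: 1.68
eef_pos: [564.0, -81.8, 196.4]
eef_rot: [-3.141, 0.002, 0.033]
wrist_force: [0.2, 0.4, -0.1]
finger_gap: 93.9
finger_force: 0.0
```

Check with the wrist camera from here.

```bash
python3 - <<'E'
from h import *
i=camera_info("wrist");p,d=camera("wrist");cv2.imwrite("pics/w1.png",p[...,::-1])
hsv=cv2.cvtColor(p,cv2.COLOR_RGB2HSV);w=(hsv[...,1]<60)&(hsv[...,2]>90)
P=pts("wrist",d,w,i);P=P[(P[:,2]>40)&(P[:,2]<80)&(abs(P[:,0]-600)<60)&(abs(P[:,1]+80)<40)]
print(len(P),np.round(np.percentile(P,[1,50,99],axis=0),1))
T=P[P[:,2]>55]
print(cv2.minAreaRect(T[:,:2].astype(np.float32)))
top=P[P[:,2]>np.percentile(P[:,2],99)-2]
print("ridge",np.polyfit(top[:,0],top[:,1],1),top.mean(0))
E
```

```text
2480 [[ 574.5 -104.6   51.8]
 [ 604.6  -79.6   69.2]
 [ 632.8  -54.6   73.3]]
((603.5556030273438, -80.072021484375), (59.62907028198242, 48.20512008666992), 0.9233769774436951)
ridge [ 2.79842895e-02 -9.65078649e+01] [604.65774693 -79.58694743  72.16811841]
```

View pics/w1.png

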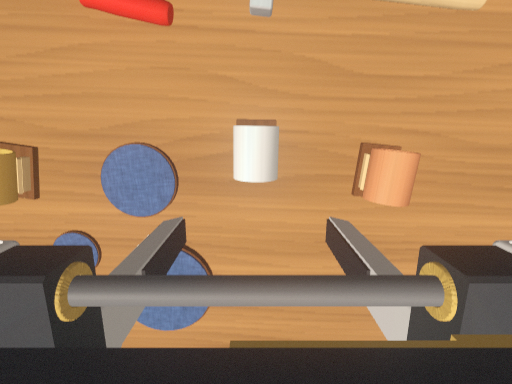

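The wrist view shows the silver cup at (256,152) and the middle pad at (139,180). Foot x is about 573.5, axis y about -80 and height 72, which matches the top view. I'll grasp about 7 mm from the foot with a light grip.

```bash
python3 -m handwheel '0.2 0.04 -0.5 0 0;0.2 0 -0.5 0 0;0.02 0 -0.5 0 0;0 0 -0.5 0 0;0 0 -0.5 0 0;0 0 -0.5 0 0;0 0 -0.5 0 0;0 0 -0.4 0 0;0 0 -0.2 0 0;0 0 -0.12 0 0;0 0 0 0 0;0 0 0 0 0' 3
python3 -m handwheel '0 0 0 0 1;0 0 0 0 1;0 0 0 0 1;0 0 0 0 1;0 0 0 0 1;0 0 0 0 1;0 0 0 0 1;0 0 0 0 1;0 0 0 0 1;0 0 0 0 1' 5
```

```text
clock: 2.73
eef_pos: [581.1, -81.8, 29.5]
eef_rot: [3.141, -0.001, 0.03]
wrist_force: [0.0, 0.2, 1.1]
finger_gap: 93.9
finger_force: 0.0
clock: 3.57
eef_pos: [580.7, -80.9, 28.6]
eef_rot: [-3.141, 0.0, 0.031]
wrist_force: [-0.7, 4.9, 2.0]
finger_gap: 52.7
finger_force: 5.0
```

```bash
python3 -m handwheel '0 0 0.1 0 1;0 0 0.2 0 1;0 0 0.2 0 1;0 0 0.2 0 1;0 0 0.3 0 1;0 0 0.3 0 1;0 0 0.3 0 1;0 0 0.3 0 1;0 0 0.3 0 1;0 0 0.2 0 1;0 0 0.1 0 1;0 0 0 0 1' 5
python3 - <<'E'
from h import *
a=camera("side")[0];b=camera("wrist")[0]
cv2.imwrite("pics/s2.png",np.hstack([cv2.resize(a[80:220,150:290],(400,400)),cv2.resize(b,(400,300))[:, :].repeat(1,0) if 0 else cv2.copyMakeBorder(cv2.resize(b,(400,300)),0,100,0,0,0)])[...,::-1])
E
```

```text
clock: 4.57
eef_pos: [581.1, -81.4, 129.6]
eef_rot: [3.141, -0.001, 0.031]
wrist_force: [0.7, -0.8, -1.7]
finger_gap: 52.7
finger_force: 5.0
```

View pics/s2.png

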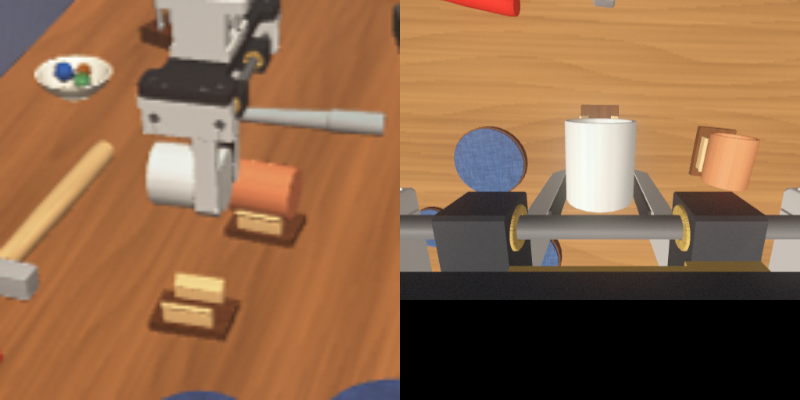

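The cup is held level between the pads, and has not swung at 5 N. I'll ease the grip to 3 N so gravity turns the mouth down.

```bash
python3 -m handwheel '0 0 0 0 1;0 0 0 0 1;0 0 0 0 1;0 0 0 0 1;0 0 0 0 1;0 0 0 0 1' 3
cat > tilt.py <<'E'
from h import *
s=read_state();g=s["eef_pos"]+np.array([0,0,18.8])
for n in("wrist","side"):
    i=camera_info(n);p,d=camera(n);hsv=cv2.cvtColor(p,cv2.COLOR_RGB2HSV)
    P=pts(n,d,(hsv[...,1]<50)&(hsv[...,2]>150),i)-g;P=P[(abs(P[:,1])<30)&(P[:,0]>-40)&(P[:,0]<70)&(abs(P[:,2])<75)]
    print(n,len(P),np.round(np.percentile(P,[1,50,99],axis=0),1).tolist())
    c=P[abs(P[:,1])<8]
    if n=="wrist" and len(c)>20: print("slope deg",np.degrees(np.arctan(np.polyfit(c[:,0],c[:,2],1)[0])))
E
python3 tilt.py
```

```text
clock: 5.17
eef_pos: [580.8, -81.4, 128.5]
eef_rot: [-3.142, 0.0, 0.031]
wrist_force: [-0.0, -0.7, -1.6]
finger_gap: 52.7
finger_force: 3.0
wrist 9985 [[-5.3, -28.1, -3.0], [25.6, -0.0, 15.1], [56.1, 25.9, 71.9]]
slope deg -14.75097955191949
side 409 [[-11.5, -28.9, -21.2], [27.1, 17.6, 2.3], [55.0, 28.8, 24.5]]
```

```bash
sed -i 's/abs(P\[:,2\])<75/P[:,2]<35)\&(P[:,2]>-75/' tilt.py; python3 tilt.py; python3 -m handwheel '0 0 0.8 0 1;0 0 0 0 1;0 0 -0.8 0 1;0 0 0 0 1;0 0 0.8 0 1;0 0 0 0 1;0 0 -0.8 0 1;0 0 0 0 1;0 0 0.8 0 1;0 0 0 0 1;0 0 0 0 1' 3; python3 tilt.py
```

```text
wrist 9539 [[-1.0, -24.3, -3.3], [26.9, 0.9, 14.7], [56.1, 25.6, 25.6]]
slope deg -14.864358585530235
side 402 [[-12.0, -28.1, -20.5], [27.2, 17.2, 2.2], [54.2, 28.2, 19.8]]
clock: 6.28
eef_pos: [581.5, -81.5, 162.8]
eef_rot: [3.141, -0.003, 0.031]
wrist_force: [0.3, -0.6, -2.2]
finger_gap: 53.1
finger_force: 3.0
wrist 8682 [[-19.8, -24.4, -28.2], [20.4, 0.7, 3.1], [50.8, 25.1, 20.3]]
slope deg -16.63299538629854
side 392 [[-21.4, -26.5, -46.3], [18.2, 20.4, -11.1], [46.6, 28.5, 10.8]]
```

Bouncing turns it. I'll repeat, then look.

```bash
python3 -m handwheel '0 0 -0.8 0 1;0 0 0 0 1;0 0 0.8 0 1;0 0 0 0 1;0 0 -0.8 0 1;0 0 0 0 1;0 0 0.8 0 1;0 0 0 0 1;0 0 0 0 1' 3; cat > look.py <<'E'
from h import *
import sys
s=read_state();g=s["eef_pos"]+np.array([0,0,18.8])
out=[]
for n in("side","wrist"):
    i=camera_info(n);a=camera(n)[0];K=np.array(i["intrinsics"]);c=np.linalg.inv(i["world_from_camera"])@np.r_[g,1];q=K@c[:3];u,v=(q[:2]/q[2]).astype(int)
    r=60 if n=="side" else 190
    b=cv2.copyMakeBorder(a,r,r,r,r,0)[v:v+2*r,u:u+2*r];out.append(cv2.resize(b,(400,400)))
cv2.imwrite(sys.argv[1],np.hstack(out)[...,::-1])
E
python3 look.py pics/s3.png;python3 tilt.py
```

```text
clock: 7.13
eef_pos: [581.4, -81.5, 162.8]
eef_rot: [3.141, -0.002, 0.031]
wrist_force: [-1.4, -0.8, -1.2]
finger_gap: 52.9
finger_force: 3.0
wrist 8565 [[-20.1, -24.5, -30.6], [19.8, 0.6, 2.9], [49.3, 25.1, 19.3]]
slope deg -17.183190401014322
side 391 [[-21.0, -26.8, -45.6], [16.5, 20.7, -10.5], [45.0, 29.0, 23.3]]
```

View pics/s3.png

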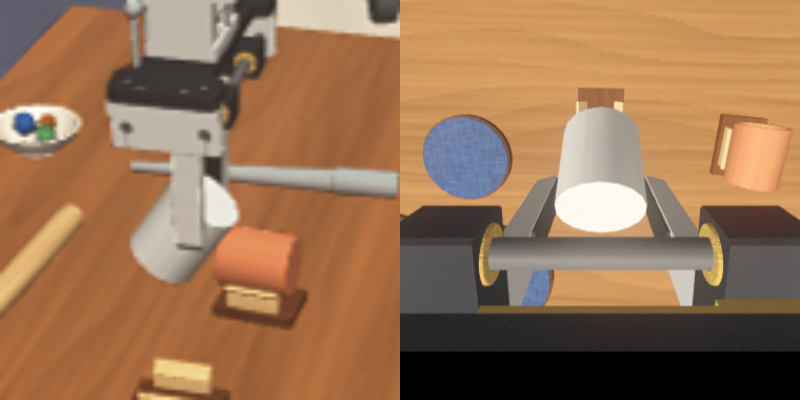

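The side crop shows the cup tilted about 45°, mouth down and forward. Sharp +x starts with gentle stops will swing the mouth back towards vertical.

```bash
python3 -m handwheel '0.9 0 0.4 0 1;0.6 0 0.3 0 1;0.3 0 0.15 0 1;0.1 0 0.05 0 1;-0.1 0 -0.05 0 1;-0.3 0 -0.15 0 1;-0.6 0 -0.3 0 1;-0.9 0 -0.4 0 1;0 0 0 0 1;0 0 0 0 1;0 0 0 0 1' 3; python3 look.py pics/s4.png;python3 tilt.py
```

```text
clock: 8.25
eef_pos: [580.7, -81.5, 161.3]
eef_rot: [3.141, -0.001, 0.03]
wrist_force: [0.2, -0.2, -0.7]
finger_gap: 52.8
finger_force: 3.0
wrist 8229 [[-21.3, -24.5, -34.5], [17.5, 0.7, 3.2], [45.7, 25.0, 17.2]]
slope deg -16.41935798654761
side 381 [[-22.2, -26.5, -50.1], [14.2, 20.9, -15.2], [40.4, 29.0, 8.2]]
```

View pics/s4.png

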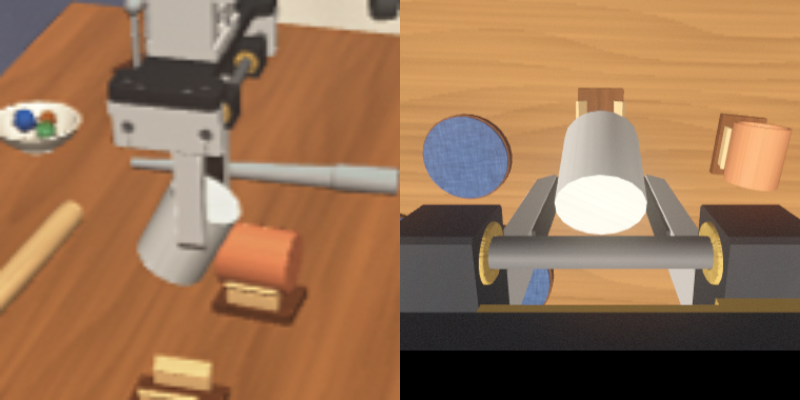

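```bash
cat > tilt.py <<'E'
from h import *
s=read_state();g=s["eef_pos"]+np.array([0,0,18.8])
i=camera_info("wrist");p,d=camera("wrist");hsv=cv2.cvtColor(p,cv2.COLOR_RGB2HSV)
P=pts("wrist",d,(hsv[...,1]<40)&(hsv[...,2]>238),i)-g;P=P[(abs(P[:,1])<22)&(P[:,0]>-45)&(P[:,0]<45)&(abs(P[:,2])<40)]
m=np.median(P,0);n=np.linalg.svd(P-m,full_matrices=0)[2][2];n*=np.sign(n[2])
print(len(P),"foot centre rel grip",np.round((P.min(0)+P.max(0))/2,1),"normal",np.round(n,2),"from vertical",np.round(np.degrees(np.arccos(n[2])),1),"fit",np.round(np.std((P-m)@n),2))
E
python3 tilt.py
python3 -m handwheel '-0.3 0 -0.2 0 1;-0.6 0 -0.4 0 1;-0.8 0 -0.6 0 1;0.8 0 0.6 0 1;0.6 0 0.4 0 1;0.3 0 0.2 0 1;-0.3 0 -0.2 0 1;-0.6 0 -0.4 0 1;-0.8 0 -0.6 0 1;0.8 0 0.6 0 1;0.6 0 0.4 0 1;0.3 0 0.2 0 1' 3; python3 tilt.py
```

```text
3526 foot centre rel grip [-1.9 -0.   5.7] normal [-0.46 -0.01  0.89] from vertical 27.5 fit 0.41
clock: 9.5
eef_pos: [581.4, -81.1, 161.1]
eef_rot: [-3.141, 0.001, 0.03]
wrist_force: [0.6, -0.4, 0.5]
finger_gap: 52.9
finger_force: 3.0
4693 foot centre rel grip [ 2.5 -0.1  4.5] normal [-0.08 -0.01  1.  ] from vertical 4.4 fit 0.58
```

It is now 4° from vertical with its foot up. I'll firm the grip and carry it to above the pad.

```bash
python3 -m handwheel '0 0 0 0 1;0 0 0 0 1;-0.05 0.2 0 0 1;-0.1 0.4 0 0 1;-0.1 0.5 0 0 1;-0.1 0.5 0 0 1;-0.1 0.5 0 0 1;-0.1 0.5 0 0 1;-0.1 0.5 0 0 1;-0.05 0.4 0 0 1;0 0.2 0 0 1;0 0.1 0 0 1' 8
python3 -m handwheel '0 0 -0.2 0 1;0 0 -0.3 0 1;0 0 -0.4 0 1;0 0 -0.4 0 1;0 0 -0.4 0 1;0 0 -0.3 0 1;0 0 -0.2 0 1;0 0 -0.1 0 1;0 0 -0.1 0 1;0 0 0 0 1;0 0 0 0 1'; python3 tilt.py; python3 look.py pics/s5.png
python3 - <<'E'
from h import *
for n in("wrist","top"):
    i=camera_info(n);p,d=camera(n)
    hsv=cv2.cvtColor(p,cv2.COLOR_RGB2HSV);P=pts(n,d,(hsv[...,0]>100)&(hsv[...,0]<130)&(hsv[...,1]>80),i)
    P=P[(abs(P[:,0]-555)<65)&(abs(P[:,1]-71)<65)&(abs(P[:,2]-12)<8)];print(n,len(P),P.min(0),P.max(0))
E
```

```text
clock: 10.55
eef_pos: [552.3, 71.7, 160.5]
eef_rot: [-3.142, 0.0, 0.032]
wrist_force: [-0.3, 0.2, -1.6]
finger_gap: 52.9
finger_force: 8.0
clock: 11.47
eef_pos: [553.0, 70.6, 65.0]
eef_rot: [-3.142, -0.001, 0.03]
wrist_force: [0.2, -0.0, -1.4]
finger_gap: 53.0
finger_force: 8.0
4701 foot centre rel grip [ 2.7 -0.   4.7] normal [-0.08 -0.01  1.  ] from vertical 4.5 fit 0.58
wrist 520 [568.74366784  36.15203525  10.37334169] [604.6625607  111.17998527  14.27739339]Traceback (most recent call last):
  File "<stdin>", line 5, in <module>
    return umr_minimum(a, axis, None, out, keepdims, initial, where)
ValueError: zero-size array to reduction operation minimum which has no identity
```

View pics/s5.png

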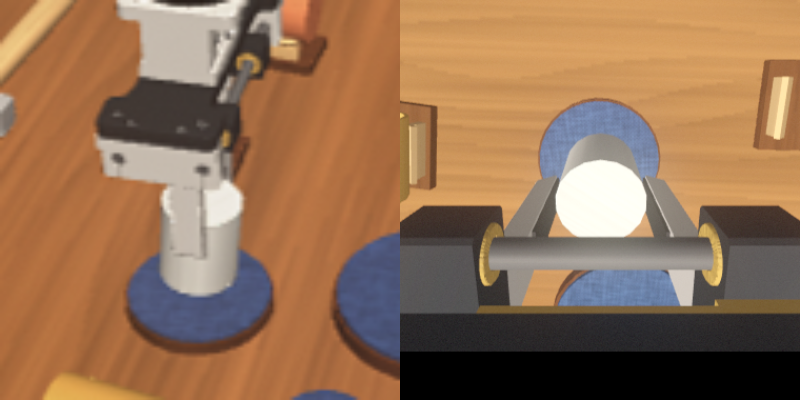

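The cup hangs upright, centred over the middle pad. I'll lower it gently with a lighter grip so it can settle flat.

```bash
python3 -m handwheel '0 0 -0.1 0 1;0 0 -0.1 0 1;0 0 -0.05 0 1;0 0 -0.05 0 1;0 0 -0.025 0 1;0 0 -0.025 0 1;0 0 0 0 1;0 0 0 0 1' 4
python3 -m handwheel '0 0 -0.025 0 1;0 0 -0.025 0 1;0 0 -0.025 0 1;0 0 0 0 1;0 0 0 0 1'; python3 tilt.py
```

```text
clock: 12.38
eef_pos: [552.9, 70.6, 50.7]
eef_rot: [3.142, -0.0, 0.031]
wrist_force: [0.8, 0.1, -0.2]
finger_gap: 52.6
finger_force: 4.0
clock: 12.8
eef_pos: [553.7, 70.7, 48.4]
eef_rot: [-3.141, -0.002, 0.031]
wrist_force: [2.6, 0.5, 5.8]
finger_gap: 53.0
finger_force: 4.0
4934 foot centre rel grip [ 4.3 -0.   5.9] normal [-0.03 -0.    1.  ] from vertical 1.9 fit 0.58
```

```bash
python3 -m handwheel '0 0 -0.02 0 1;0 0 -0.02 0 1;0 0 0 0 1;0 0 0 0 1' 3; python3 tilt.py
python3 -m handwheel '0 0 0 0 0.42;0 0 0 0 0.35;0 0 0 0 0.2;0 0 0 0 0;0 0 0 0 0;0 0 0 0 0;0 0 0 0 0;0 0 0 0 0;0 0 0 0 0'; python3 tilt.py
```

```text
clock: 13.18
eef_pos: [553.0, 70.7, 46.1]
eef_rot: [-3.141, -0.0, 0.031]
wrist_force: [3.6, 2.5, 4.2]
finger_gap: 52.7
finger_force: 3.0
5189 foot centre rel grip [ 5.9 -0.   8. ] normal [-0.01 -0.    1.  ] from vertical 0.6 fit 0.59
clock: 13.98
eef_pos: [552.8, 70.6, 46.0]
eef_rot: [3.142, 0.0, 0.031]
wrist_force: [-0.3, 0.1, 0.0]
finger_gap: 93.7
finger_force: 0.0
5229 foot centre rel grip [ 6.2 -0.   7.4] normal [-0. -0.  1.] from vertical 0.1 fit 0.59
```

The cup stands flat and released. I'll raise the arm clear and check the centring.

```bash
python3 -m handwheel '0 0 0.2 0 0;0 0 0.5 0 0;0 0 0.7 0 0;0 0 0.7 0 0;0 0 0.7 0 0;-0.4 0 0.6 0 0;-0.4 0 0.4 0 0;-0.4 0 0.2 0 0;0 0 0 0 0;0 0 0 0 0'
python3 - <<'E'
from h import *
i=camera_info("wrist");p,d=camera("wrist");hsv=cv2.cvtColor(p,cv2.COLOR_RGB2HSV)
for nm,m,z,t in(("pad",(hsv[...,0]>100)&(hsv[...,0]<130)&(hsv[...,1]>80),12,5),("foot",(hsv[...,1]<60)&(hsv[...,2]>100),72,5)):
    P=pts("wrist",d,m,i);P=P[(abs(P[:,0]-555)<62)&(abs(P[:,1]-71)<65)&(abs(P[:,2]-z)<t)]
    a,b=np.percentile(P,[.3,99.7],axis=0);print(nm,len(P),np.round((a+b)/2,1),np.round(b-a,1))
a=camera("side")[0]
cv2.imwrite("pics/f.png",np.hstack([p,a])[...,::-1][:, ::1]);cv2.imwrite("pics/f.png",cv2.resize(cv2.imread("pics/f.png"),(800,300)))
E
```

```text
clock: 14.87
eef_pos: [504.9, 70.7, 207.0]
eef_rot: [-3.142, -0.002, 0.031]
wrist_force: [0.1, -0.2, -0.5]
finger_gap: 93.8
finger_force: 0.0Traceback (most recent call last):
  File "<stdin>", line 5, in <module>
    return _quantile_unchecked(
        a, q, axis, out, overwrite_input, method, keepdims, weights)
    return _ureduce(a,
                    func=_quantile_ureduce_func,
    ...<5 lines>...
                    overwrite_input=overwrite_input,
                    method=method)
    r = func(a, **kwargs)
    result = _quantile(arr,
                       quantiles=q,
    ...<2 lines>...
                       out=out,
                       weights=wgt)
    slices_having_nans = np.isnan(arr[-1, ...])
                                  ~~~^^^^^^^^^
IndexError: index -1 is out of bounds for axis 0 with size 0
```

```bash
python3 - <<'E'
from h import *
i=camera_info("wrist");p,d=camera("wrist");hsv=cv2.cvtColor(p,cv2.COLOR_RGB2HSV)
a=camera("side")[0]
cv2.imwrite("pics/f.png",cv2.resize(np.hstack([p,a]),(800,300))[...,::-1])
for nm,m,z,t in(("pad",(p[...,2]>p[...,0].astype(int)+12),12,6),("foot",(hsv[...,1]<60)&(hsv[...,2]>100),72,5)):
    P=pts("wrist",d,m,i);P=P[(abs(P[:,0]-555)<62)&(abs(P[:,1]-71)<65)&(abs(P[:,2]-z)<t)]
    print(nm,len(P))
    if len(P): a,b=np.percentile(P,[.3,99.7],axis=0);print(nm,a,b,np.round((a+b)/2,1),np.round(b-a,1))
E
```

```text
pad 2507
pad [511.64722814  25.93197792   9.60987054] [604.51739589 119.74559278  14.38002414] [558.1  72.8  12. ] [92.9 93.8  4.8]
foot 1766
foot [533.89720469  46.00702718  70.33982048] [583.26232834  95.93445977  74.15107807] [558.6  71.   72.2] [49.4 49.9  3.8]
```

View pics/f.png

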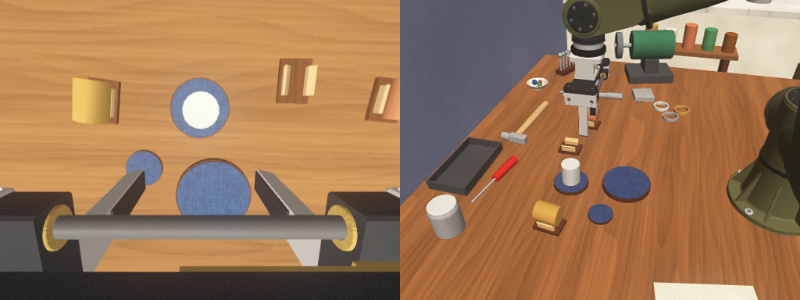

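The wrist half shows the cup foot-up at (200,110) on the middle pad at (200,107). It is centred within about 3 mm, the arm is clear, and the other cups are untouched.

```bash
python3 -c "
from cell import *
print(sign_off())"
```

```text
the job is handed in; nothing more can be done
None
```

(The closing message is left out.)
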